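# Seat a taper-shank arbor in its socket and tap it home

## Task

Take the flat-ended arbor (not the pointed centre) out of the wooden rack, set its taper shank lightly in the bore of the steel taper socket so that a gap still shows under its collar, and let go. Then drive it home with the brass knocker, by gentle taps, never hammering, until the collar sits down on the socket's face and the taper holds, and stand the knocker back upright on the bench, well clear of the socket. Leave the pointed centre and the small things lying about where they are.

Things in the scene. Friction and masses are not known exactly. Their poses are not given: they have to be found in the camera images.
- arbor: flat-ended steel arbor, 115 mm long, 0.3 kg, upright in one of the rack's holes, its collar on the rack's top. Origin: centre of the shank's small end; z up its axis. Taper shank z 0 to 57 mm (19 to 25 mm across); dark collar 42 mm across, z 57 to 65; plain round head 28 mm across, z 65 to 115, flat top: grip it round z = 88. In the rack the origin is 3 mm above the bench
- arbor_seat (a point): centre of the underside of the arbor's collar, 57 mm above the arbor's origin; z up its axis
- arbor_top (a point): centre of the arbor's flat top, 115 mm above its origin; the knocker strikes here, at no more than about 20 mm/s and 28 N
- socket: taper socket, fixed: steel boss 62 mm across and 70 mm high on a round flange 90 mm across, 10 mm thick, with an upright tapered bore (mouth 25 mm across) for the arbor's shank. Origin: centre of its underside, at bench level; z up. The taper is self-holding: what is driven in does not spring back
- socket_face (a point): centre of the bore's mouth, level with the socket's flat top, 70 mm above the bench; z up the bore. Set in by a few newtons the arbor stops with its collar 3 to 5 mm above this face; resistance grows with depth, and about 15 to 24 N bring the collar down on the face, where it stops hard. A hand push of over 8 N may already drive it too deep
- rack: beech block 140 x 56 x 60 mm, fixed to the bench; two upright through holes of 28 mm diameter lie 36 mm either side of its centre along its x axis. Origin: centre of its underside; z up
- dead_centre: the pointed steel centre in the rack's other hole: same shank and collar, then a 22 mm cylinder that ends in a cone; 99 mm long. Origin: centre of the small end of its shank. Must stay there
- knocker: brass knocker, standing upright on the bench on its flat striking face: round foot 36 mm diameter, 30 mm high, the lowest 8 mm a black plastic soft face, with a straight round stem 24 mm diameter above it to 94 mm; about 0.4 kg. Origin: centre of the striking face; z up its stem. Grip the stem, at about z = 62 mm
- carpenter_pencil: flat carpenter pencil, 178 x 14 x 8 mm, lying on the bench near its front edge; stays
- wing_nut: wing nut, 40 x 17 x 20 mm, lying on the bench; stays
- hex_bolt: hex bolt, 56 x 15 x 17 mm, lying on the bench; stays
- offcut_c: beech block, 70 x 38 x 16 mm, lying beyond the rack; stays

How it is judged:
By the outcome, as a careful person would: the job done as asked, in the order asked, and still so for the second after the job is handed in, with the robot touching nothing.
It also fails if it takes over 69 s, if anything falls off the work surface, if the arm or the gripper's body presses on something with over 40 N, if the wrist force passes 120 N, or if a joint passes its speed limit or range.

## Robot

A 7-joint arm with a two-finger parallel gripper is mounted at the origin on a cart in front of the work surface, level with it; the furniture and walls round the work are solid. World frame = base frame: x ahead of the robot, y to its left, z up, the work surface at z = 0. Lengths are in m, angles in rad, forces in N, time in s.
With the tool pointing down it reaches from about 0.425 to 0.925 m from the base axis. Payload 6.8 kg.
Tool frame: the origin (TCP) lies at the very end of the fingers, on their centre line; the grasp point (between the pads) lies 19 mm behind it; z points along the fingers, y is the line along which they close (so a half turn about z gives the same grasp; the last joint's range is limited). The gripper opens to 85 mm and grips with 20 to 120 N. Pads are 22 mm wide; open, the fingers measure 114 mm over their backs; the gripper's body (76 mm by 85 mm) begins 54 mm behind the grasp point. The pads swing forward as they close: fully open they stand 13 mm farther back than shut.
Start: joints at [-1.379, 0.477, 0.022, 1.555, -0.011, 1.109, -0.083], TCP at [0.199, 0.645, 0.231] pointing down, gripper open.
Joint ranges: [-2.96, 2.96], [-0.34, 2.1], [-1.41, 1.46], [0.24, 2.44], [-1.37, 4.51], [0.17, 1.92], [-2.96, 2.96]. Speed limits (rad/s): [2.39, 2.39, 3.14, 3.14, 3.14, 3.14, 3.14].

## Interface

Orientations are given as a unit quaternion [w, x, y, z].
In Python, from station import bot gives the robot as it stands.
- The arm moves only by the tool jog_arm, never from a script. Its argument "motion" is a list of rows, each a list of 7 numbers: the turn, a rotation vector about the tool's x, y, z in rad, then the shift along the tool's x, y, z in mm, then the finger opening in mm, from 0 to 85.4. A call has 1 to 10 rows; each row is the pose to reach, as a shift and turn from the pose commanded when the call began, along the tool's axes at that moment; what a row does not reach only later rows make up. A row lasts 1/8 s, in which the tool goes at most 62.5 mm and 10.7 degrees, less where a joint would pass 70% of its speed; a pose out of reach is approached as far as the arm can. A call with a gripper value outside its range is refused whole. The fingers move at their own pace and stop on an object; "grip_force" is the grip in N (left out, the last holds). Time passes only in rows, so rows that repeat a pose let the fingers close. It gives the time, the measured TCP pose, the force, the opening and the grip force at its end, in the units of the state.
- bot.get_obs(): the state, without advancing time (a new reading comes with each control period).
- bot.read_camera(name): name is "scene" or "top"; returns a dict with "pixels" (480x640x3 uint8, red, green, blue), "camera_matrix" (3x3 intrinsics, pixels), "T" (4x4, takes a point from camera to world coordinates). Camera axes: x right, y down, z forward; pixel columns grow to the right and rows downward; lengths in m; the calibration is good to about 2 mm. A picture is of the moment at which its call begins. There is no depth.
- bot.hand_in(): hands the job in; it is judged then, once.
Trained networks look in a picture, given as the dict that the camera call returned (one of the last four; its "shot" number tells which), for a name from the list of things; names that differ only in an ending like _2 or _b are one class to them, and where a whole thing is asked for, a point or a joint stands for the part that bears it (a point fixed in the world has none). Each returns a list of dicts, best first, with "score" (0 to 1); they miss things now and then, are a little off and sometimes report something else, mostly with a low value. They report only what shows in the picture. A call takes as long as a camera call.
- bot.spot_in(thing, picture): "xy" ([column, row] in pixels, amid what is visible of it).
- bot.tip_of(thing, picture): "xy" ([column, row] in pixels: a listed point, or the origin of a listed thing).
The state is a dict: "t": time; "q": joint angles; "joint_vel": joint speeds; "joint_torque": joint torques, N m; "eef_pos": TCP position; "tool_rot": TCP orientation; "contact_force": force on the tool from outside, world axes, zero at the start; "torque": the same for the moment, N m; "gripper_width": opening from 0.0 (shut) to 1.0 (fully open); "grasp_force": force on a finger pad.
Only numpy, scipy, OpenCV 4.12 (cv2) and the standard library are available. Lean on these libraries where they do the work, as an engineer would, in place of code of your own. Each camera call takes 0.05 s, during which the arm holds its last target. There are 200 camera calls.

## Working session

There is one attempt and no reset: what is moved stays moved. The work goes in short steps, Python scripts to look and compute and a tool call to move; the robot and the scene stay as the last step left them, time stands still between calls to the robot, and variables do not carry over. Pictures are saved under pics/ and viewed, at most 10 in all, crops included, and the job is handed in when it is done.

Besides the shell and the picture viewer there is one more tool, called as a command line: name --pt "numbers of a row" for each row, then --argument value for the rest. jog_arm: Moves the arm, as the interface text tells. Its arguments: {"type":"object","properties":{"motion":{"type":"array"},"grip_force":{"type":"number"}},"required":["motion"]}

```bash
mkdir -p pics; cat > h.py <<'E'
import numpy as np, cv2
from station import bot
def ray(p,xy):
    K=p["camera_matrix"];T=p["T"]
    d=T[:3,:3]@np.linalg.solve(K,[xy[0],xy[1],1.]);return T[:3,3],d
def atz(p,xy,z):
    o,d=ray(p,xy);return o+d*(z-o[2])/d[2]
def proj(p,X):
    T=p["T"];c=T[:3,:3].T@(np.array(X)-T[:3,3]);u=p["camera_matrix"]@c;return u[:2]/u[2]
def tri(obs):
    A=np.zeros((3,3));b=np.zeros(3)
    for p,xy in obs:
        o,d=ray(p,xy);d=d/np.linalg.norm(d);M=np.eye(3)-np.outer(d,d);A+=M;b+=M@o
    return np.linalg.solve(A,b)
def save(p,n): cv2.imwrite("pics/"+n,cv2.cvtColor(p["pixels"],cv2.COLOR_RGB2BGR))
E
python3 - <<'E'
from h import *
np.set_printoptions(precision=4,suppress=True)
P={n:bot.read_camera(n) for n in("scene","top")}
for n in P: save(P[n],n+"0.png"); print(n,P[n]["T"][:3,3],P[n]["T"][:3,2])
for th,z in [("arbor_top",.118),("arbor_seat",.06),("socket_face",.07),("socket",0),("rack",0),("dead_centre",.003),("knocker",0),("arbor",.003)]:
    for n in P:
        for r in bot.tip_of(th,P[n])[:2]: print(th,n,r["xy"],round(r["score"],2),atz(P[n],r["xy"],z))
o=bot.get_obs();print(o["eef_pos"],o["tool_rot"],o["t"],o["contact_force"],o["gripper_width"])
E
```

```text
scene [0.2228 0.5515 0.8011] [ 0.3851 -0.5192 -0.763 ]
top [0.4343 0.0543 1.0094] [ 0.1245  0.0118 -0.9921]
arbor_top scene [259.5, 271.1] 0.79 [0.6088 0.2274 0.118 ]
arbor_top top [234.1, 218.2] 0.81 [0.599  0.2274 0.118 ]
arbor_top top [326.7, 293.4] 0.32 [0.4527 0.0459 0.118 ]
arbor_seat scene [260.4, 292.7] 0.61 [0.606  0.2367 0.06  ]
arbor_seat top [240.6, 221.9] 0.84 [0.6018 0.2249 0.06  ]
arbor_seat top [233.5, 215.4] 0.53 [0.6156 0.2401 0.06  ]
socket_face scene [378.7, 264.0] 0.94 [0.4584 0.0491 0.07  ]
socket_face scene [263.4, 270.1] 0.55 [0.6314 0.1982 0.07  ]
socket_face top [322.7, 294.0] 0.98 [0.4524 0.0535 0.07  ]
socket scene [372.2, 284.5] 0.94 [0.4631 0.0546 0.    ]
socket scene [440.0, 269.3] 0.45 [ 0.3675 -0.0668  0.    ]
socket top [326.7, 293.2] 0.78 [0.4555 0.0447 0.    ]
rack scene [282.1, 314.7] 0.58 [0.5675 0.224  0.    ]
rack scene [264.6, 303.9] 0.5 [0.6121 0.2262 0.    ]
rack top [246.0, 239.3] 0.67 [0.5735 0.2229 0.    ]
rack top [373.8, 333.2] 0.18 [ 0.3704 -0.0563  0.    ]
dead_centre scene [294.6, 325.7] 0.76 [0.5308 0.2293 0.003 ]
dead_centre top [245.1, 260.9] 0.87 [0.5254 0.2233 0.003 ]
knocker scene [400.7, 241.1] 0.59 [ 0.4758 -0.0839  0.    ]
knocker top [235.6, 217.0] 0.57 [0.6235 0.2471 0.    ]
arbor scene [264.9, 306.6] 0.72 [0.606  0.2318 0.003 ]
arbor top [245.2, 222.1] 0.93 [0.6115 0.225  0.003 ]
[0.1993 0.6449 0.2313] [-0.      0.1493  0.9888  0.    ] 0.9 [-0.3506  0.2472  0.365 ] 0.9987612812719454
```

View pics/scene0.png

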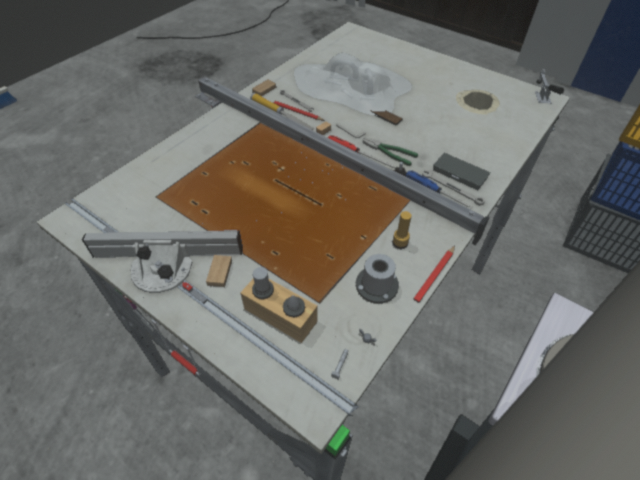

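View pics/top0.png

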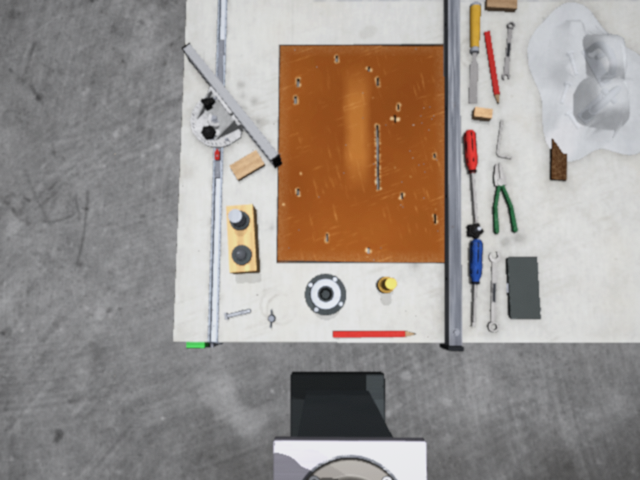

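The scene view shows the arbor at (261,280), the centre at (293,305), the socket at (378,270) and the knocker at (402,230). In the top view they are at (238,217), (241,255), (325,294) and (388,285). Next I'll refine these by drawing model outlines over enlarged crops.

```bash
cat > fit.py <<'E'
from h import *
# circles (z, r) per thing
C={"arbor":[(.118,.014),(.068,.021)],"socket":[(.07,.031),(.07,.0125),(.01,.045)],"knocker":[(.094,.012),(.030,.018)]}
def overlay(P,xy,boxes,fn,s=5):
    rows=[]
    for n in boxes:
        im=cv2.cvtColor(P[n]["pixels"],cv2.COLOR_RGB2BGR);t=[]
        for th,(u,v) in boxes[n].items():
            w=26;c=cv2.resize(im[v-w:v+w,u-w:u+w],None,fx=s,fy=s,interpolation=cv2.INTER_CUBIC)
            for z,r in C[th]:
                pts=[((proj(P[n],[xy[th][0]+r*np.cos(a),xy[th][1]+r*np.sin(a),z])-[u-w,v-w]+.5)*s) for a in np.linspace(0,6.283,60)]
                cv2.polylines(c,[np.int32(pts)],True,(0,255,0),1)
            t.append(c)
        rows.append(np.hstack(t))
    cv2.imwrite("pics/"+fn,np.vstack(rows))
E
python3 - <<'E'
from fit import *
P={n:bot.read_camera(n) for n in("scene","top")}
for n in P:
  for r in bot.spot_in("knocker",P[n])[:2]: print(n,r, atz(P[n],r["xy"],.06))
print(atz(P["top"],(386,283),.094))
k=atz(P["top"],(388,285),.05)
xy={"arbor":(.603,.227),"socket":(.455,.050),"knocker":k[:2]}
overlay(P,xy,{"scene":{"arbor":(261,282),"socket":(378,275),"knocker":(402,230)},"top":{"arbor":(238,217),"socket":(325,294),"knocker":(388,285)}},"ov0.png")
E
```

```text
scene {'xy': [402.3, 230.1], 'score': 0.65} [ 0.46978933 -0.06486247  0.06      ]
top {'xy': [384.3, 287.7], 'score': 0.64} [ 0.4657365  -0.07229504  0.06      ]
[ 0.47384933 -0.07125096  0.094     ]
```

View pics/ov0.png

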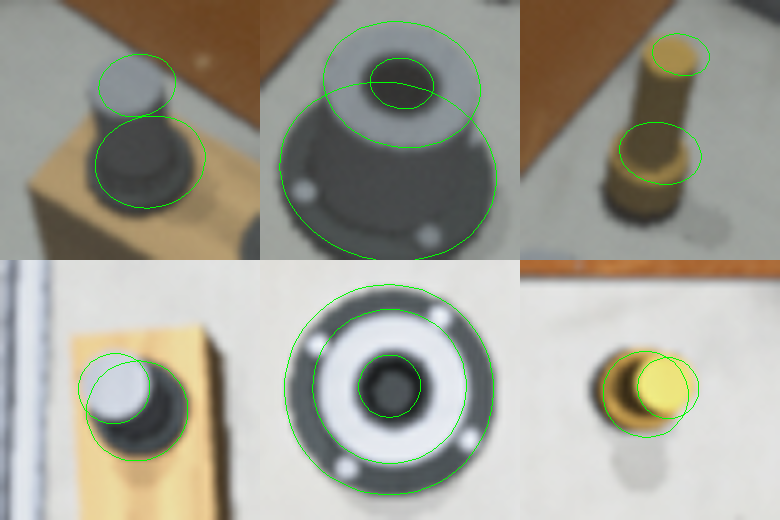

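Overlay: the socket fits to within 0.5 px in both views. The arbor is off by about (-1.9,0.2) px in scene and (+0.6,-0.5) in top. The knocker is off by (-2.1,0.6) and (-0.9,-0.8). I'll correct for these.

```bash
python3 - <<'E'
from fit import *
np.set_printoptions(precision=4,suppress=True)
P={n:bot.read_camera(n) for n in("scene","top")}
k=atz(P["top"],(388,285),.05)[:2]
D={"arbor":((.603,.227),.09,(-1.9,.2),(.6,-.5)),"socket":((.455,.05),.06,(-.1,0),(.5,.4)),"knocker":(k,.06,(-2.1,.6),(-.9,-.8))}
for th,(x,z,a,b) in D.items():
    x=np.array(x)
    s=[atz(P[n],proj(P[n],[*x,z])+d,z)[:2] for n,d in(("scene",a),("top",b))]
    print(th,x,s[0],s[1],(s[0]+s[1])/2)
p=P["top"]
# rack axis: yellow mask
hsv=cv2.cvtColor(p["pixels"],cv2.COLOR_RGB2HSV);m=cv2.inRange(hsv,(8,60,80),(30,255,255))[195:285,215:270]
c=max(cv2.findContours(m,0,2)[0],key=cv2.contourArea);r=cv2.minAreaRect(c);B=cv2.boxPoints(r)+[215,195]
print(r);print([atz(p,q,.06)[:2] for q in B])
E
```

```text
arbor [0.603 0.227] [0.6055 0.2295] [0.604  0.2258] [0.6048 0.2276]
socket [0.455 0.05 ] [0.4552 0.0501] [0.4542 0.049 ] [0.4547 0.0495]
knocker [ 0.4716 -0.0813] [ 0.4744 -0.0771] [ 0.4733 -0.0795] [ 0.4738 -0.0783]
((27.335777282714844, 43.76772689819336), (67.68865203857422, 29.33293914794922), 86.93350982666016)
[array([0.6361, 0.2566]), array([0.6395, 0.1952]), array([0.4978, 0.185 ]), array([0.4944, 0.2453])]
```

jog_arm --pt "0 0 -0.1 -51 -28 0 55" --pt "0 0 -0.2 -102 -56 0 55" --pt "0 0 -0.3 -153 -84 0 55" --pt "0 0 -0.3 -204 -112 0 55" --pt "0 0 -0.3 -256 -139 0 55" --pt "0 0 -0.3 -307 -167 0 55" --pt "0 0 -0.3 -358 -195 0 55" --pt "0 0 -0.3 -409 -223 0 55" --pt "0 0 -0.3 -460 -251 0 55" --pt "0 0 -0.3 -511 -279 0 55" --grip_force 40

```text
t: 2.45
eef_pos: [0.6064, 0.2261, 0.2316]
tool_rot: [0.0, -0.0, 1.0, 0.0]
contact_force: [0.2, -0.2, 0.4]
gripper_width: 0.646
grasp_force: 0.0
```

jog_arm --pt "0 0 0 0 0 50 55" --pt "0 0 0 0 0 100 55" --pt "0 0 0 0 0 130 55" --pt "0 0 0 0 0 150 55" --pt "0 0 0 0 0 158 55" --pt "0 0 0 0 0 158 55"

```text
t: 3.2
eef_pos: [0.6055, 0.2276, 0.0737]
tool_rot: [0.0, -0.0, 1.0, 0.0]
contact_force: [0.0, -0.2, 0.1]
gripper_width: 0.643
grasp_force: 0.0
```

```bash
python3 - <<'E'
from h import *
ims=[]
for n,(u,v) in {"scene":(261,272),"top":(238,217)}.items():
    p=bot.read_camera(n);im=cv2.cvtColor(p["pixels"],cv2.COLOR_RGB2BGR)
    ims.append(cv2.resize(im[v-50:v+50,u-40:u+40],None,fx=5,fy=5,interpolation=2))
cv2.imwrite("pics/g1.png",np.hstack(ims))
o=bot.get_obs();print(o["eef_pos"],o["contact_force"])
E
```

```text
[0.60606002 0.22781372 0.07459245] [ 0.12497751 -0.48145213 -0.6646671 ]
```

View pics/g1.png

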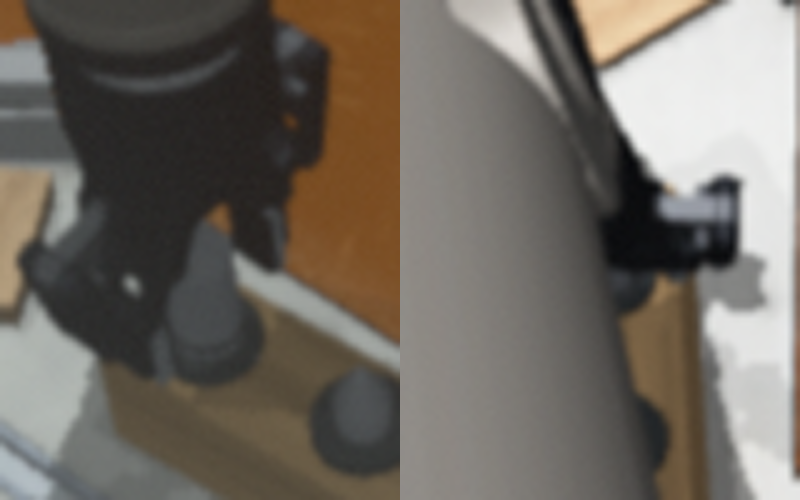

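The arbor's head stands between the fingers (at about (205,290) in the left crop), clear of the collar. Closing now.

jog_arm --pt "0 0 0 0 0 0 20" --pt "0 0 0 0 0 0 20" --pt "0 0 0 0 0 0 20" --pt "0 0 0 0 0 0 20" --pt "0 0 0 0 0 0 20" --pt "0 0 0 0 0 0 20" --grip_force 50

```text
t: 4.05
eef_pos: [0.6057, 0.2278, 0.0744]
tool_rot: [0.001, -0.0, 1.0, 0.0]
contact_force: [-2.0, 0.0, 6.5]
gripper_width: 0.304
grasp_force: 48.8
```

jog_arm --pt "0 0 0 0 0 -20 20" --pt "0 0 0 0 0 -50 20" --pt "0 0 0 0 0 -90 20" --pt "0 0 0 0 0 -110 20" --pt "0 0 0 30 -36 -110 20" --pt "0 0 0 60 -71 -110 20" --pt "0 0 0 90 -107 -110 20" --pt "0 0 0 120 -143 -110 20" --pt "0 0 0 140 -166 -110 20" --pt "0 0 0 150 -178 -110 20"

```text
t: 5.3
eef_pos: [0.454, 0.048, 0.1839]
tool_rot: [-0.0, 0.001, 1.0, 0.0]
contact_force: [-0.0, -0.7, -2.0]
gripper_width: 0.301
grasp_force: 49.8
```

jog_arm --pt "0 0 0 0 0 5 20" --pt "0 0 0 0 0 10 20" --pt "0 0 0 0 0 10 20"

```text
t: 5.68
eef_pos: [0.4555, 0.0503, 0.1727]
tool_rot: [-0.0, -0.001, 1.0, -0.0]
contact_force: [0.4, -0.7, -3.2]
gripper_width: 0.302
grasp_force: 49.8
```

```bash
python3 - <<'E'
from fit import *
P={n:bot.read_camera(n) for n in("scene","top")}
o=bot.get_obs();e=o["eef_pos"];print(e,o["tool_rot"],o["contact_force"],o["gripper_width"])
oz=e[2]-.0744+.003
C["arbor"]=[(oz,.0095),(oz+.057,.021),(oz+.065,.021)]
xy={"arbor":(e[0],e[1]),"socket":(.4547,.0495)}
for n in P:
  for th in("arbor","arbor_seat","socket_face"):
    for r in bot.tip_of(th,P[n])[:1]: print(n,th,r, atz(P[n],r["xy"],{"arbor":oz,"arbor_seat":oz+.057,"socket_face":.07}[th]))
q=proj(P["scene"],[*e[:2],oz+.04]).astype(int);q2=proj(P["top"],[*e[:2],oz+.04]).astype(int)
overlay(P,xy,{"scene":{"arbor":q,"socket":(378,275)},"top":{"arbor":q2,"socket":(325,294)}},"g2.png")
E
```

```text
[0.4555137  0.05004292 0.17300232] [-2.40521164e-04 -6.05519160e-04  9.99999784e-01 -8.94942974e-05] [-0.19919466 -0.51766889 -2.13238067] 0.30363191237247145
scene arbor {'xy': [377.5, 258.4], 'score': 0.81} [0.4572717  0.06082969 0.10160232]
scene arbor_seat {'xy': [383.6, 240.5], 'score': 0.63} [0.45135608 0.05944512 0.15860232]
scene socket_face {'xy': [380.4, 266.8], 'score': 0.85} [0.45203677 0.05286171 0.07      ]
top socket_face {'xy': [239.6, 311.5], 'score': 0.22} [0.41696315 0.22088557 0.07      ]
```

View pics/g2.png

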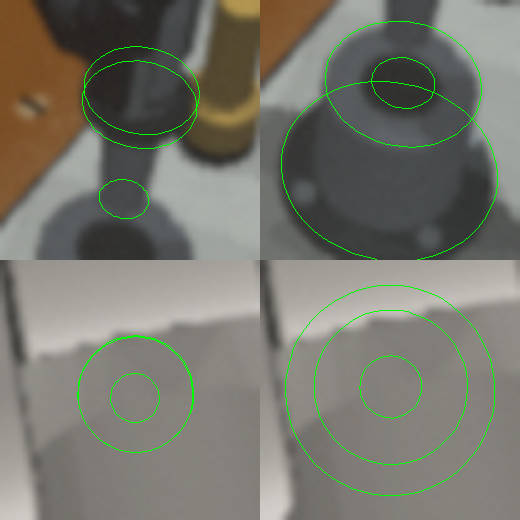

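The shank end is over the bore: in the left crop the end is at (127,200) and the bore at (115,245), within about 1 mm of the prediction. Lowering now.

jog_arm --pt "0 0 0 0 0 20 20" --pt "0 0 0 0 0 35 20" --pt "0 0 0 0 0 45 20" --pt "0 0 0 0 0 55 20" --pt "0 0 0 0 0 64 20" --pt "0 0 0 0 0 70 20" --pt "0 0 0 0 0 74 20" --pt "0 0 0 0 0 74 20"

```text
t: 7.08
eef_pos: [0.4549, 0.0496, 0.0991]
tool_rot: [-0.0, -0.0, 1.0, 0.0]
contact_force: [-1.9, 1.3, -3.2]
gripper_width: 0.3
grasp_force: 49.7
```

jog_arm --pt "0 0 0 0 0 3 20" --pt "0 0 0 0 0 6 20" --pt "0 0 0 0 0 8 20" --pt "0 0 0 0 0 8 20"

```text
t: 7.58
eef_pos: [0.4546, 0.05, 0.0909]
tool_rot: [-0.001, -0.0, 1.0, 0.0]
contact_force: [-3.0, 4.7, -3.7]
gripper_width: 0.304
grasp_force: 49.7
```

jog_arm --pt "0 0 0 0 0 0.7 20" --pt "0 0 0 0 0 1 20" --pt "0 0 0 0 0 1 20"

```text
t: 7.95
eef_pos: [0.4546, 0.05, 0.0901]
tool_rot: [-0.001, -0.0, 1.0, 0.0]
contact_force: [-3.0, 4.3, -0.9]
gripper_width: 0.301
grasp_force: 49.9
```

jog_arm --pt "0 0 0 0.5 0.7 0 20" --pt "0 0 0 0.5 0.7 0.5 20" --pt "0 0 0 0.5 0.7 0.5 20"

```text
t: 8.32
eef_pos: [0.4545, 0.0501, 0.0897]
tool_rot: [-0.0, -0.0, 1.0, 0.0]
contact_force: [-3.0, 3.1, -0.9]
gripper_width: 0.303
grasp_force: 49.9
```

jog_arm --pt "0 0 0 0.7 0.9 0 20" --pt "0 0 0 0.7 0.9 0.5 20" --pt "0 0 0 0.7 0.9 1 20" --pt "0 0 0 0.7 0.9 1 20"

```text
t: 8.82
eef_pos: [0.4543, 0.0504, 0.0889]
tool_rot: [0.0, 0.0, 1.0, -0.0]
contact_force: [-0.8, -3.7, 1.1]
gripper_width: 0.303
grasp_force: 50.1
```

jog_arm --pt "0 0 0 0 -0.4 0.3 20" --pt "0 0 0 0 -0.4 0.4 20"

```text
t: 9.07
eef_pos: [0.4543, 0.0504, 0.0886]
tool_rot: [0.0, 0.0, 1.0, -0.0]
contact_force: [-2.0, -3.7, 2.7]
gripper_width: 0.301
grasp_force: 50.4
```

jog_arm --pt "0 0 0 0 0 0 32" --pt "0 0 0 0 0 0 45" --pt "0 0 0 0 0 0 55" --pt "0 0 0 0 0 0 55" --pt "0 0 0 0 0 -15 55" --pt "0 0 0 0 0 -45 55" --pt "0 0 0 0 0 -100 55" --pt "0 0 0 0 62 -100 55" --pt "0 0 0 0 124 -100 55" --pt "0 0 0 0 160 -100 55"

```text
t: 10.32
eef_pos: [0.4537, 0.2141, 0.1899]
tool_rot: [0.001, -0.002, 1.0, 0.001]
contact_force: [-0.2, -0.3, 0.2]
gripper_width: 0.641
grasp_force: 0.0
```

```bash
python3 - <<'E'
from fit import *
np.set_printoptions(precision=4,suppress=True)
P={n:bot.read_camera(n) for n in("scene","top")}
o=bot.get_obs();print(o["eef_pos"],o["contact_force"],o["t"])
oz=.0172
C["arbor"]=[(oz+.057,.021),(oz+.065,.021),(oz+.115,.014)]
xy={"arbor":(.4546,.050),"knocker":(.4738,-.0783)}
for n in P:
  for th in("arbor_top","arbor_seat"):
    for r in bot.tip_of(th,P[n])[:1]: print(n,th,r, atz(P[n],r["xy"],{"arbor_top":oz+.115,"arbor_seat":oz+.057}[th]))
B={n:{"arbor":proj(P[n],[.4545,.05,.1]).astype(int),"knocker":proj(P[n],[.4738,-.0783,.05]).astype(int)} for n in P}
overlay(P,xy,B,"g3.png")
E
```

```text
[0.4535 0.2157 0.1896] [-0.8209  0.1111  0.2394] 10.425
scene arbor_top {'xy': [384.8, 243.9], 'score': 0.85} [0.4545 0.0449 0.1322]
scene arbor_seat {'xy': [377.5, 266.7], 'score': 0.59} [0.4554 0.059  0.0742]
top arbor_top {'xy': [326.3, 295.2], 'score': 0.66} [0.449  0.0467 0.1322]
top arbor_seat {'xy': [324.6, 292.8], 'score': 0.88} [0.4548 0.0497 0.0742]
```

View pics/g3.png

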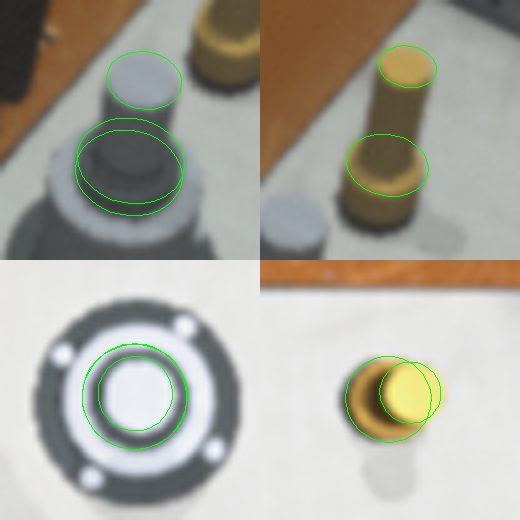

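The arbor stands upright in the socket with its collar above the face, and the outlines match within 1 px in both views. Now the knocker.

jog_arm --pt "0 0 0 -4 -50 0 50" --pt "0 0 0 -8 -110 0 50" --pt "0 0 0 -12 -170 0 50" --pt "0 0 0 -16 -230 0 50" --pt "0 0 0 -20 -280 0 50" --pt "0 0 0 -20 -294 0 50" --pt "0 0 0 -20 -294 30 50" --pt "0 0 0 -20 -294 50 50" --pt "0 0 0 -20 -294 50 50"

```text
t: 11.75
eef_pos: [0.4725, -0.0833, 0.1374]
tool_rot: [-0.002, 0.0, 1.0, 0.0]
contact_force: [0.7, -0.8, 1.2]
gripper_width: 0.587
grasp_force: 0.0
```

jog_arm --pt "0 0 0 -1 3.5 20 50" --pt "0 0 0 -1 3.5 50 50" --pt "0 0 0 -1 3.5 80 50" --pt "0 0 0 -1 3.5 92 50" --pt "0 0 0 -1 3.5 94 50" --pt "0 0 0 -1 3.5 94 50"

```text
t: 12.5
eef_pos: [0.4757, -0.0799, 0.0453]
tool_rot: [0.001, -0.0, 1.0, 0.0]
contact_force: [0.2, -0.4, 0.5]
gripper_width: 0.585
grasp_force: 0.0
```

jog_arm --pt "0 0 0 0 0 0 15" --pt "0 0 0 0 0 0 15" --pt "0 0 0 0 0 0 15" --pt "0 0 0 0 0 0 15" --pt "0 0 0 0 0 0 15" --pt "0 0 0 0 0 0 15" --grip_force 90

```text
t: 13.25
eef_pos: [0.4757, -0.0798, 0.0453]
tool_rot: [0.001, -0.0, 1.0, 0.0]
contact_force: [-0.7, 1.2, 5.9]
gripper_width: 0.262
grasp_force: 87.6
```

jog_arm --pt "0 0 0 0 0 -10 15" --pt "0 0 0 0 0 -40 15" --pt "0 0 0 0 0 -80 15" --pt "0 0 0 0 0 -120 15" --pt "0 0 0 0 0 -150 15" --pt "0 0 0 0 0 -152 15" --pt "0 0 0 0 0 -152 15"

```text
t: 14.12
eef_pos: [0.474, -0.0798, 0.1954]
tool_rot: [-0.001, -0.0, 1.0, 0.0]
contact_force: [0.7, -0.5, -5.4]
gripper_width: 0.254
grasp_force: 88.6
```

jog_arm --pt "0 0 0 5 40 0 15" --pt "0 0 0 12 90 0 15" --pt "0 0 0 19 125 0 15" --pt "0 0 0 19 130 0 15" --pt "0 0 0 19 130 0 15"

```text
t: 14.75
eef_pos: [0.4552, 0.0497, 0.1952]
tool_rot: [-0.001, -0.0, 1.0, -0.001]
contact_force: [0.4, -1.1, -4.2]
gripper_width: 0.262
grasp_force: 89.0
```

```bash
python3 - <<'E'
from fit import *
P={n:bot.read_camera(n) for n in("scene","top")}
o=bot.get_obs();e=o["eef_pos"];print(e,o["contact_force"],o["t"])
oz=.0172
C["arbor"]=[(oz+.115,.014)]
C["knocker"]=[(e[2]-.0453,.018),(e[2]-.0453+.03,.018)]
xy={"arbor":(.4546,.050),"knocker":(e[0]-.001,e[1])}
B={n:{"arbor":proj(P[n],[.4545,.05,.1]).astype(int),"knocker":proj(P[n],[e[0],e[1],e[2]-.03]).astype(int)} for n in ["scene"]}
overlay(P,xy,B,"g4.png",7)
E
```

```text
[0.45568576 0.04875307 0.19564623] [ 0.84222152 -0.60980841 -3.98552481] 14.85
```

View pics/g4.png

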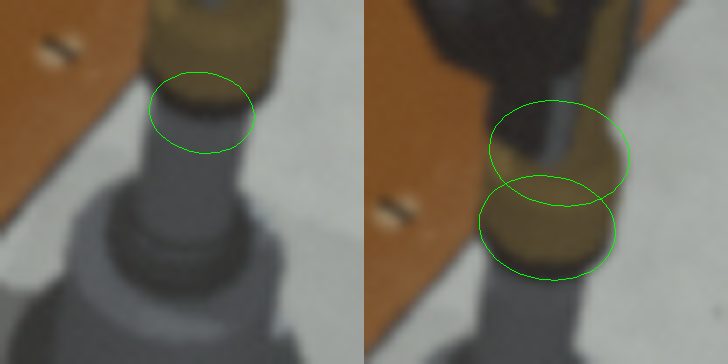

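Scene crop: the knocker's face (at about (205,105)) is centred over the arbor's top, with a gap of about 18 mm. I'll approach slowly.

jog_arm --pt "0 0 0 0 0 4 15" --pt "0 0 0 0 0 8 15" --pt "0 0 0 0 0 11 15" --pt "0 0 0 0 0 12.5 15" --pt "0 0 0 0 0 14 15" --pt "0 0 0 0 0 15 15" --pt "0 0 0 0 0 15 15"

```text
t: 15.72
eef_pos: [0.456, 0.0501, 0.1814]
tool_rot: [-0.0, -0.0, 1.0, 0.0]
contact_force: [-0.4, 0.6, -4.0]
gripper_width: 0.264
grasp_force: 89.0
```

jog_arm --pt "0 0 0 0 0 1 15" --pt "0 0 0 0 0 2 15" --pt "0 0 0 0 0 3 15" --pt "0 0 0 0 0 3 15"

```text
t: 16.23
eef_pos: [0.4559, 0.0501, 0.1783]
tool_rot: [-0.0, -0.0, 1.0, -0.0]
contact_force: [-0.2, 0.2, -3.3]
gripper_width: 0.256
grasp_force: 89.0
```

jog_arm --pt "0 0 0 0 0 1 15" --pt "0 0 0 0 0 2 15" --pt "0 0 0 0 0 2 15"

```text
t: 16.6
eef_pos: [0.4562, 0.0501, 0.1767]
tool_rot: [0.0, -0.0, 1.0, 0.0]
contact_force: [-0.5, -0.1, 0.4]
gripper_width: 0.263
grasp_force: 89.6
```

jog_arm --pt "0 0 0 0 0 1 15" --pt "0 0 0 0 0 2 15" --pt "0 0 0 0 0 2 15"

```text
t: 16.98
eef_pos: [0.4565, 0.0501, 0.1752]
tool_rot: [0.001, -0.0, 1.0, 0.0]
contact_force: [-2.7, -0.7, 7.2]
gripper_width: 0.261
grasp_force: 90.5
```

jog_arm --pt "0 0 0 0 0 -2 15" --pt "0 0 0 0 0 -4 15" --pt "0 0 0 0 0 -3 15" --pt "0 0 0 0 0 -2 15" --pt "0 0 0 0 0 -1 15" --pt "0 0 0 0 0 0 15" --pt "0 0 0 0 0 1 15" --pt "0 0 0 0 0 1.5 15" --pt "0 0 0 0 0 1.5 15"

```text
t: 18.1
eef_pos: [0.4566, 0.0501, 0.1746]
tool_rot: [0.001, 0.0, 1.0, 0.0]
contact_force: [-5.4, -1.0, 14.8]
gripper_width: 0.263
grasp_force: 91.2
```

jog_arm --pt "0 0 0 0 0 -2 15" --pt "0 0 0 0 0 -5 15" --pt "0 0 0 0 0 -4 15" --pt "0 0 0 0 0 -3 15" --pt "0 0 0 0 0 -2 15" --pt "0 0 0 0 0 -1 15" --pt "0 0 0 0 0 0 15" --pt "0 0 0 0 0 0.6 15" --pt "0 0 0 0 0 0.6 15"

```text
t: 19.23
eef_pos: [0.4567, 0.0501, 0.1742]
tool_rot: [0.001, 0.0, 1.0, 0.0]
contact_force: [-6.1, -1.0, 17.3]
gripper_width: 0.258
grasp_force: 91.5
```

jog_arm --pt "0 0 0 0 0 -2 15" --pt "0 0 0 1 0 -5 15" --pt "0 0 0 1 0 -4 15" --pt "0 0 0 1 0 -3 15" --pt "0 0 0 1 0 -2 15" --pt "0 0 0 1 0 -1 15" --pt "0 0 0 1 0 0 15" --pt "0 0 0 1 0 0.5 15" --pt "0 0 0 1 0 0.5 15"

```text
t: 20.35
eef_pos: [0.4557, 0.0501, 0.174]
tool_rot: [0.001, 0.0, 1.0, 0.0]
contact_force: [-7.5, -1.4, 20.9]
gripper_width: 0.261
grasp_force: 91.8
```

jog_arm --pt "0 0 0 -1 0 -2 15" --pt "0 0 0 -1 0 -4 15" --pt "0 0 0 -1 0 -4 15" --pt "0 0 0 -1 0 -4 15"

```text
t: 20.85
eef_pos: [0.4558, 0.0501, 0.1755]
tool_rot: [-0.0, -0.0, 1.0, -0.0]
contact_force: [-0.2, 0.7, -3.1]
gripper_width: 0.259
grasp_force: 89.0
```

jog_arm --pt "0 0 0 0 0 1 15" --pt "0 0 0 0 0 2 15" --pt "0 0 0 0 0 2.5 15" --pt "0 0 0 0 0 2.5 15"

```text
t: 21.35
eef_pos: [0.4562, 0.0501, 0.1741]
tool_rot: [0.0, -0.0, 1.0, 0.0]
contact_force: [-2.7, 0.0, 5.9]
gripper_width: 0.262
grasp_force: 90.2
```

jog_arm --pt "0 0 0 0.5 0 0.7 15" --pt "0 0 0 0.5 0 1.2 15" --pt "0 0 0 0.5 0 1.6 15" --pt "0 0 0 0.5 0 1.9 15" --pt "0 0 0 0.5 0 1.9 15"

```text
t: 21.98
eef_pos: [0.4567, 0.0502, 0.1739]
tool_rot: [0.001, 0.0, 1.0, 0.0]
contact_force: [-6.6, -1.7, 21.6]
gripper_width: 0.259
grasp_force: 91.8
```

jog_arm --pt "0 0 0 0 0 -3 15" --pt "0 0 0 0 0 -12 15" --pt "0 0 0 0 0 -22 15" --pt "0 0 0 -6 -40 -22 15" --pt "0 0 0 -12 -90 -22 15" --pt "0 0 0 -18 -125 -22 15" --pt "0 0 0 -18 -129 -22 15" --pt "0 0 0 -18 -129 -22 15"

```text
t: 22.98
eef_pos: [0.4735, -0.0786, 0.1935]
tool_rot: [-0.0, 0.0, 1.0, 0.0]
contact_force: [-0.2, 0.8, -3.7]
gripper_width: 0.26
grasp_force: 89.3
```

```bash
python3 - <<'E'
from fit import *
P={n:bot.read_camera(n) for n in("scene","top")}
o=bot.get_obs();e=o["eef_pos"];print(e,o["contact_force"],o["t"])
C["arbor"]=[(.07+.008,.021),(.07+.058,.014)]
xy={"arbor":(.4546,.050)}
overlay(P,xy,{n:{"arbor":proj(P[n],[.4545,.05,.1]).astype(int)} for n in ["scene"]},"g5.png",7)
b=cv2.imread("pics/g5.png");xy2=xy
C["arbor"]=[]
overlay(P,xy,{n:{"arbor":proj(P[n],[.4545,.05,.1]).astype(int)} for n in ["scene"]},"g5b.png",7)
cv2.imwrite("pics/g5c.png",np.hstack([b,cv2.imread("pics/g5b.png")]))
E
```

```text
[ 0.47346857 -0.07757966  0.19340111] [ 0.83287798  0.08586143 -4.44853191] 23.075
```

View pics/g5c.png

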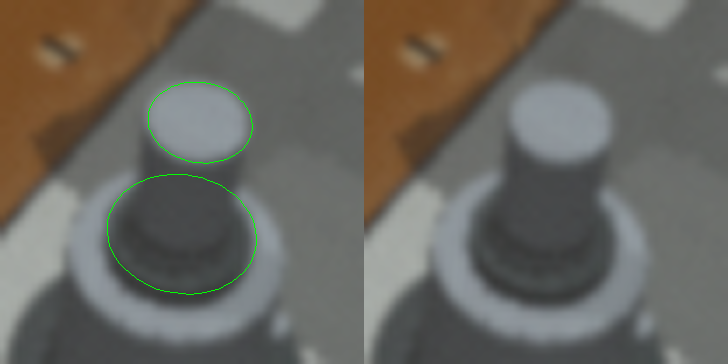

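```bash
python3 - <<'E'
from h import *
p=bot.read_camera("scene")
for dz in(.003,.0042,.005): print(dz,proj(p,[.4546,.05,.128])-proj(p,[.4546,.05,.128+dz]))
a=cv2.resize(cv2.imread("pics/g3.png")[:260,:260],(364,364));b=cv2.imread("pics/g5b.png")
ra,rb=a[60:290,90:260],b[60:290,90:260]
# blue channel: overlay green adds little there; use top disc edge rows
for im in(a,b):
    col=im[40:185,185:215,2].astype(float).mean(1); g=np.gradient(cv2.GaussianBlur(col[:,None],(1,9),0)[:,0])
    print("up",40+g[:70].argmax(),"down",40+70+g[70:].argmin(), np.round(col[::6]))
# template: head body+disc (wide search)
for y0,y1 in((70,185),(100,250)):
    t=b[y0:y1,140:255,2]; r=cv2.matchTemplate(a[y0-40:y1+40,125:270,2],t,cv2.TM_CCOEFF_NORMED);_,v,_,m=cv2.minMaxLoc(r);print(v,(m[0]-15)/7,(m[1]-40)/7)
E
```

```text
0.003 [-0.16510223  0.99751626]
0.0042 [-0.23138919  1.39800944]
0.005 [-0.27565896  1.66547894]
up 74 down 150 [173. 172. 171. 171. 169. 167. 162. 156. 154. 154. 154. 154. 155. 156.
 156. 155. 153. 149. 132.  97.  84.  57.  68.  76.  60.]
up 81 down 163 [ 95.  94.  94.  94.  94.  95. 103. 119. 135. 140. 142. 142. 143. 143.
 144. 144. 143. 143. 141. 132. 110.  85.  72.  70.  71.]
0.6167247295379639 0.0 -1.5714285714285714
0.8616234064102173 0.0 -1.8571428571428572
```

The image fits a seated collar, but the force against travel doesn't prove a hard stop. I'll go back for another gentle tap or two.

jog_arm --pt "0 0 0 6 45 0 15" --pt "0 0 0 12 95 0 15" --pt "0 0 0 18 125 0 15" --pt "0 0 0 18.5 129 0 15" --pt "0 0 0 18.5 129 6 15" --pt "0 0 0 18.5 129 12 15" --pt "0 0 0 18.5 129 15 15" --pt "0 0 0 18.5 129 16 15" --pt "0 0 0 18.5 129 16 15"

```text
t: 24.25
eef_pos: [0.4551, 0.0498, 0.1774]
tool_rot: [-0.0, 0.0, 1.0, -0.0]
contact_force: [0.4, -0.2, -3.6]
gripper_width: 0.26
grasp_force: 89.4
```

jog_arm --pt "0 0 0 0 0 1 15" --pt "0 0 0 0 0 2 15" --pt "0 0 0 0 0 3 15" --pt "0 0 0 0 0 4 15" --pt "0 0 0 0 0 4.5 15" --pt "0 0 0 0 0 5 15" --pt "0 0 0 0 0 5 15"

```text
t: 25.12
eef_pos: [0.4555, 0.0502, 0.174]
tool_rot: [0.0, -0.0, 1.0, 0.0]
contact_force: [-5.4, -1.7, 11.7]
gripper_width: 0.264
grasp_force: 91.5
```

jog_arm --pt "0 0 0 0 0 0.5 15" --pt "0 0 0 0 0 1 15" --pt "0 0 0 0 0 1 15" --pt "0 0 0 0 0 1 15"

```text
t: 25.62
eef_pos: [0.4559, 0.0502, 0.1738]
tool_rot: [0.001, 0.0, 1.0, 0.0]
contact_force: [-7.8, -1.2, 21.0]
gripper_width: 0.259
grasp_force: 92.3
```

jog_arm --pt "0 0 0 0 0 0.1 15" --pt "0 0 0 0 0 0.2 15" --pt "0 0 0 0 0 0.2 15"

```text
t: 26.0
eef_pos: [0.4559, 0.0502, 0.1738]
tool_rot: [0.001, 0.0, 1.0, 0.001]
contact_force: [-8.4, -0.7, 23.8]
gripper_width: 0.257
grasp_force: 92.4
```

A full 9–14 N/mm and no further movement at about 27 N means the collar is hard down on the face. Now I'll stand the knocker back.

jog_arm --pt "0 0 0 0 0 -3 15" --pt "0 0 0 0 0 -12 15" --pt "0 0 0 0 0 -22 15" --pt "0 0 0 -6 -40 -22 15" --pt "0 0 0 -12 -90 -22 15" --pt "0 0 0 -18 -129 -22 15" --pt "0 0 0 -18 -132 20 15" --pt "0 0 0 -18 -132 70 15" --pt "0 0 0 -18 -132 105 15" --pt "0 0 0 -18 -132 118 15"

```text
t: 27.25
eef_pos: [0.472, -0.0817, 0.0517]
tool_rot: [-0.002, -0.0, 1.0, 0.0]
contact_force: [0.3, 0.4, -4.1]
gripper_width: 0.258
grasp_force: 89.4
```

jog_arm --pt "0 0 0 0 0 2 15" --pt "0 0 0 0 0 4 15" --pt "0 0 0 0 0 5 15" --pt "0 0 0 0 0 5 15"

```text
t: 27.75
eef_pos: [0.4735, -0.0818, 0.0488]
tool_rot: [0.001, -0.0, 1.0, 0.0]
contact_force: [-0.5, 0.5, -4.5]
gripper_width: 0.26
grasp_force: 89.5
```

jog_arm --pt "0 0 0 0 0 1 15" --pt "0 0 0 0 0 2 15" --pt "0 0 0 0 0 3 15" --pt "0 0 0 0 0 3.5 15" --pt "0 0 0 0 0 3.5 15"

```text
t: 28.38
eef_pos: [0.4732, -0.0819, 0.0453]
tool_rot: [0.0, -0.0, 1.0, 0.0]
contact_force: [-2.7, 0.8, 7.3]
gripper_width: 0.262
grasp_force: 90.9
```

jog_arm --pt "0 0 0 0 0 -0.8 15" --pt "0 0 0 0 0 -0.8 30" --pt "0 0 0 0 0 -0.8 50" --pt "0 0 0 0 0 -0.8 50" --pt "0 0 0 0 0 -0.8 50" --pt "0 0 0 0 0 -15 50" --pt "0 0 0 0 0 -50 50" --pt "0 0 0 0 0 -110 50" --pt "0 0 0 0 0 -160 50" --pt "0 0 0 0 0 -160 50"

```text
t: 29.62
eef_pos: [0.4757, -0.0823, 0.2094]
tool_rot: [0.005, 0.0, 1.0, 0.0]
contact_force: [0.2, 0.1, -0.5]
gripper_width: 0.587
grasp_force: 0.0
```

jog_arm --pt "0 0 0 -40 40 0 50" --pt "0 0 0 -70 90 0 50" --pt "0 0 0 -70 150 0 50" --pt "0 0 0 -70 210 0 50" --pt "0 0 0 -70 260 0 50" --pt "0 0 0 -70 260 0 50"

```text
t: 30.38
eef_pos: [0.5415, 0.1835, 0.204]
tool_rot: [-0.001, -0.004, 1.0, 0.001]
contact_force: [0.4, -1.0, -0.1]
gripper_width: 0.586
grasp_force: 0.0
```

```bash
python3 - <<'E'
from h import *
p=bot.read_camera("scene");o=bot.get_obs();print(o["eef_pos"],o["contact_force"],o["t"])
im=cv2.cvtColor(p["pixels"],cv2.COLOR_RGB2BGR)[190:390,200:460]
cv2.imwrite("pics/end.png",cv2.resize(im,None,fx=3,fy=3,interpolation=2))
E
```

```text
[0.54198289 0.18010398 0.20402571] [ 0.77979273 -1.2712095   0.34024219] 30.425
```

View pics/end.png

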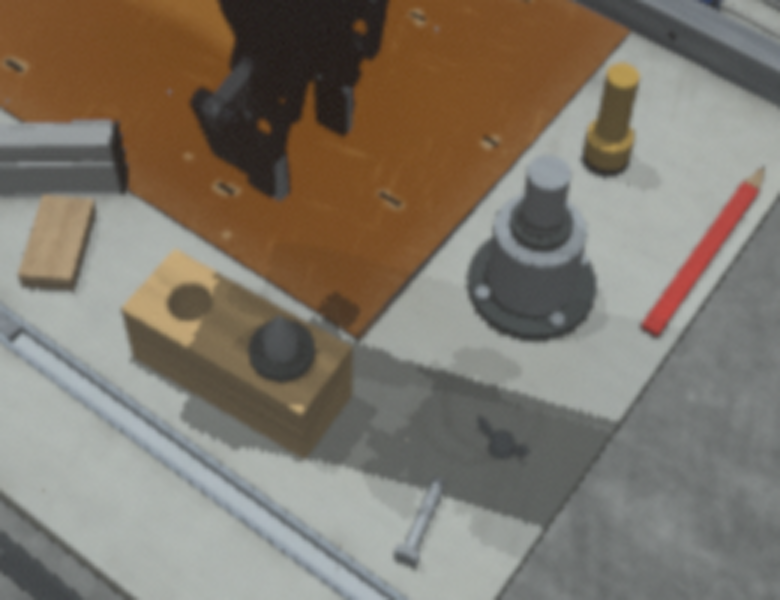

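The final picture shows the arbor seated in the socket (545,200) and the knocker upright at (612,120). The centre is still in the rack (282,345), and the small things are where they were.

```bash
python3 -c "
from station import bot
print(bot.hand_in())"
```

```text
the job is handed in; nothing more can be done
None
```

The arbor is driven home in the socket, with no further movement at about 27 N; the knocker stands upright at its old spot clear of the socket, nothing else was disturbed, and the job was handed in at about 30 s.

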